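Check where a brake lever bites and record it

ROBOT

A 7-joint arm with a two-finger parallel gripper is mounted at the origin on a cart in front of the work surface, level with it; the furniture and walls round the work are solid. World frame = base frame: x ahead of the robot, y to its left, z up, the work surface at z = 0. Lengths are in m, angles in rad, forces in N, time in s.
With the tool pointing down it reaches from about 0.425 to 0.925 m from the base axis. Payload 6.8 kg.
Tool frame: the origin (TCP) lies between the finger pads; the fingertips stand r.tcp_to_tips ahead of it and the grasp point (between the pads) lies 3 mm ahead of it (r.tcp_to_tips is the distance from the TCP to the fingertips, in m); z points along the fingers, y is the line along which they close (so a half turn about z gives the same grasp; the last joint's range is limited). The gripper opens to 85 mm and grips with 20 to 120 N. Pads are 22 mm wide; open, the fingers measure 114 mm over their backs; the gripper's body (76 mm by 85 mm) begins 54 mm behind the grasp point. The pads swing forward as they close: fully open they stand 13 mm farther back than shut.
Start: joints at [1.069, 0.477, 0.022, 1.555, -0.011, 1.109, -0.083], TCP at [0.259, -0.623, 0.253] pointing down, gripper open.
Joint ranges: [-2.96, 2.96], [-0.34, 2.1], [-1.41, 1.46], [0.24, 2.44], [-1.37, 4.51], [0.17, 1.92], [-2.96, 2.96]. Speed limits (rad/s): [2.39, 2.39, 3.14, 3.14, 3.14, 3.14, 3.14].

INTERFACE

Orientations are given as a rotation vector (axis times angle).
In Python, from bench import r gives the robot as it stands. The module is installed in compiled form; this text tells all that it offers.
- The arm moves only by the tool step_arm, never from a script. Its argument "moves" is a list of rows, each an object of numbers: "rx", "ry", "rz": the turn, a rotation vector about the tool's x, y, z in degrees; "dx", "dy", "dz": the shift along the tool's x, y, z in mm; "gripper": the opening, from -1 (shut) to 1 (fully open). In form: [{"rx": .., "ry": .., "rz": .., "dx": .., "dy": .., "dz": .., "gripper": ..}, ...]. A call has 1 to 20 rows; each row shifts and turns the commanded pose from where the row before left it, along the tool's axes as they then stand; what a row does not reach is not made up. A row lasts 1/8 s, in which the tool goes at most 62.5 mm and 10.7 degrees, less where a joint would pass 70% of its speed; a pose out of reach is approached as far as the arm can. A call is refused whole if a number of a shift passes 62.5 or a number of a turn 10.7, either way. A call with a gripper value outside its range is refused whole. The fingers move at their own pace and stop on an object; "grip_force" is the grip in N (left out, the last holds). Time passes only in rows, so rows that do not move let the fingers close. It gives the time, the measured TCP pose, the force, the opening and the grip force at its end, in the units of the state.
- r.get_obs(): the state, without advancing time (a new reading comes with each control period).
- r.grab_frame(name): name is "side" or "top" or "wrist"; returns the picture (400x640x3 uint8, blue, green, red); there is no depth.
- r.camera_info(name): a dict with "mtx" (3x3 intrinsics, pixels), "D" ([k1, k2, p1, p2, k3] as OpenCV has them; the pictures are not rectified), "rvec" (rotation vector, rad) and "tvec" (3), from world to camera coordinates, as OpenCV has them. Camera axes: x right, y down, z forward; pixel columns grow to the right and rows downward; lengths in m; the calibration is good to about 2 mm. A picture is of the moment at which its call begins: read the wrist's pose just before it. camera_info takes no time and is no camera call; for the wrist camera it gives the pose at the moment of the call.
- r.hand_in(): hands the job in; it is judged then, once.
The state is a dict: "clock": time; "joints": joint angles; "qvel": joint speeds; "tau": joint torques, N m; "tcp_pos": TCP position; "orientation": TCP orientation; "contact_force": force on the tool from outside, world axes, zero at the start; "moment": the same for the moment, N m; "grip_width": finger opening in m; "gripper_force": force on a finger pad.
Only numpy, scipy, OpenCV 4.12 (cv2) and the standard library are available. Lean on these libraries where they do the work, as an engineer would, in place of code of your own. Each camera call takes 0.05 s, during which the arm holds its last target. There are 200 camera calls.

TASK

Check this brake: press the black lever down until the resistance clearly firms up, hold it there a moment without forcing it, let it come back up, and see which colour on the scale the black drag pointer was left at. Then record the result: lift the blue block out of its rack by its ends, stand it on the bare desk and let go so that you can take it by its broad faces, and stand it across the record tray on the field of that same colour. Leave the other things on the desk where they are.

Things in the scene. Friction and masses are not known exactly. Their poses are not given: they have to be found in the camera images.
- brake_stand: Fixed bench stand with a brake lever; base plate 110 mm (x) x 360 mm (y), 190 mm of it to -y. Origin on the desk below the lever's pivot, whose axis runs along the stand's x, 100 mm above the desk. The lever lies on the -y side, its pad reaching 185 mm up; the white scale plate with green, yellow and red bands stands on the +y side, 65 to 160 mm from the origin, 145 mm high, facing -x.
- lever_pad (a point): Centre of the top of the black rubber pad at the lever's end, where to press: 32 mm wide, 62 mm long (along the lever), 155 mm from the pivot. Released, the lever slopes 0.45 rad up to the pad, about 175 mm above the desk. Pressed straight down from above, the fingertip stays on the pad; it firms up 25 to 88 mm down (19 to 44 mm is green on the scale, 44 to 67 yellow, more is red).
- brake_lever (a joint): Lever angle in rad: 0 released (a spring brings it back up), grows as it is pressed. Free play takes 1 to 3 N at the pad. At a travel that differs each time (0.16 to 0.60) it firms up: from there about 2 N more per mm at the pad. A steady push of 6 N or more that no longer moves it shows it is firm; 7 to 15 N is a good push, and 50 N or more is forcing it.
- drag_pointer (a joint): Angle in rad of the thin black pointer on the scale plate. It starts at 0 and the lever's tail drags it along, so it stays at the farthest lever travel (to about 0.01 rad). Bands: green 0.12 to 0.29 (short travel, lowest on the plate), yellow 0.29 to 0.46, red 0.46 and up (long travel, highest). On or within 0.03 of a border, either neighbouring colour is right.
- rack: Fixed grey rack for the block: base 60 x 50 x 6 mm with two upright plates 7 mm thick, 50 mm long in y, up to 56 mm above the desk, 26 mm apart in x, in which the block stands. Origin at the centre of its underside. The plates cover the block's broad faces; its ends (+y and -y) stand out 7 mm beyond the plates. Behind the rack, away from the robot, the desk is bare for about 150 mm.
- record_block: Loose blue plastic block with white marks, 22 mm (its x) x 64 mm (its y) x 50 mm tall, 80 g. Origin at the centre of its underside, z up. It starts in the rack, its axes along the rack's, with its underside 6 mm above the desk. In the rack it can be taken only by its ends (64 mm apart); in the tray only by its broad faces (22 mm apart).
- record_tray: Fixed aluminium channel 190 mm long (its x), 84 mm wide (its y), open at both ends. Origin at the centre of its underside; floor 6 mm thick. Side walls 62 mm high, 72 mm apart; the block stands across it, its 64 mm length along the tray's y, held by its broad faces. Colour fields on floor and walls, each 56 mm long: green centred at x = -56 mm, yellow at 0, red at +56 mm.
- tape_measure: Red tape measure 64 x 80 x 38 mm, a bystander. Origin at the centre of its underside.
- flux_bottle: White bottle with a red spout, 39 x 39 x 108 mm, a bystander. Origin at the centre of its underside.
- hex_keys: Hex keys in a red holder, 36 x 96 x 19 mm, a bystander. Origin at the centre of its underside.
- tape_blue: Roll of blue tape, 62 x 62 x 18 mm, a bystander. Origin at the centre of its underside.

How it is judged:
By the outcome, as a careful person would: the job done as asked, in the order asked, and still so for the second after the job is handed in, with the robot touching nothing.
It also fails if it takes over 72 s, if anything falls off the work surface, if the arm or the gripper's body presses on something with over 40 N, if the wrist force passes 120 N, or if a joint passes its speed limit or range.

## Working session

There is one attempt and no reset: what is moved stays moved. The work goes in short steps, Python scripts to look and compute and a tool call to move; the robot and the scene stay as the last step left them, time stands still between calls to the robot, and variables do not carry over. Pictures are saved under pics/ and viewed, at most 10 in all, crops included, and the job is handed in when it is done.

Besides the shell and the picture viewer there is one more tool, called after "Call:" as name([rows], argument=value, ...), one row to a line, values as JSON. step_arm: Moves the arm, as the interface text tells. Its arguments: {"type":"object","properties":{"moves":{"type":"array","items":{"type":"object","properties":{"rx":{"type":"number"},"ry":{"type":"number"},"rz":{"type":"number"},"dx":{"type":"number"},"dy":{"type":"number"},"dz":{"type":"number"},"gripper":{"type":"number"}}}},"grip_force":{"type":"number"}},"required":["moves"]}

```bash
mkdir -p pics
cat > h.py <<'E'
import numpy as np, cv2
from bench import r
def ray(name,uv):
    c=r.camera_info(name); R,_=cv2.Rodrigues(np.array(c["rvec"],float)); t=np.array(c["tvec"],float).reshape(3)
    p=cv2.undistortPoints(np.array([[uv]],float),np.array(c["mtx"],float),np.array(c["D"],float))[0,0]
    return -R.T@t, R.T@np.array([p[0],p[1],1.])
def at_z(name,uv,z):
    o,d=ray(name,uv); return o+d*(z-o[2])/d[2]
def proj(name,P):
    c=r.camera_info(name)
    return cv2.projectPoints(np.array(P,float).reshape(-1,3),np.array(c["rvec"],float),np.array(c["tvec"],float),np.array(c["mtx"],float),np.array(c["D"],float))[0].reshape(-1,2)
E
python3 - <<'E'
from h import *
o=r.get_obs(); print(o, r.tcp_to_tips)
for n in("top","side"):
    cv2.imwrite(f"pics/{n}0.png",cv2.resize(r.grab_frame(n),(800,500)))
    print(n,ray(n,(320,200)))
E
```

```text
{'clock': 0.0, 'joints': array([ 1.06889249,  0.47779417,  0.02231756,  1.55646642, -0.01150625,
        1.10931149, -0.08310912]), 'qvel': array([-1.40439113e-03, -7.04012926e-04, -5.00000418e-04, -6.98012766e-05,
        1.79723927e-03,  1.14830926e-03, -5.64562430e-04]), 'tau': array([-7.58871756e-04, -5.96462774e+01,  1.60784885e+00, -2.81205118e+01,
        1.24314669e-02,  9.21632949e-03,  5.04914578e-05]), 'tcp_pos': array([ 0.25878556, -0.62281075,  0.25232291]), 'orientation': array([-3.07912623e+00, -6.14291431e-01,  7.55580820e-04]), 'contact_force': array([ 0.33009905, -0.40027884, -0.1233426 ]), 'moment': array([ 0.01053083, -0.02625792,  0.000793  ]), 'gripper_force': 0.0, 'grip_width': 0.08509495160237998} 0.022
top (array([ 0.32855577, -0.05978383,  1.08940096]), array([ 0.24672485,  0.0196483 , -0.96908047]))
side (array([-0.07900531, -1.39512554,  1.14271428]), array([ 0.3407526 ,  0.75202046, -0.56425721]))
```

View pics/top0.png

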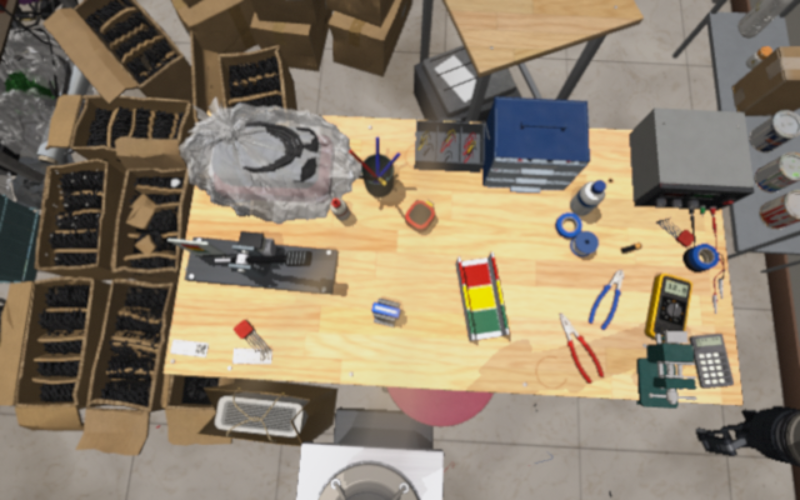

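View pics/side0.png

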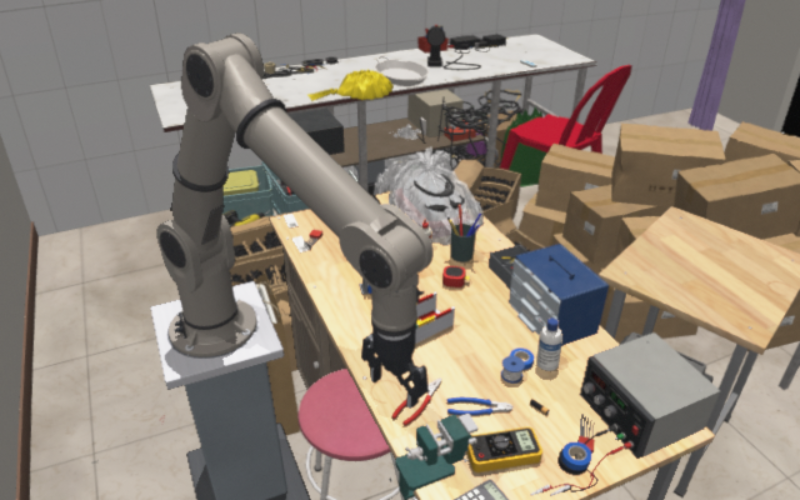

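The top view (image up = +x, right = −y) shows the brake stand at about (260,263), the rack and block at (387,312) and the tray at (483,298), with red at the far end. Next I'll enlarge these.

Run:
```python
from h import *
f=r.grab_frame("top"); cv2.imwrite("pics/full.png",f)
a=cv2.resize(f[180:265,130:290],(800,425),interpolation=cv2.INTER_CUBIC)
cv2.imwrite("pics/t1.png",a)
b=cv2.resize(f[195:275,285:415],(800,492),interpolation=cv2.INTER_CUBIC)
cv2.imwrite("pics/t2.png",b)
```

```text
(no output)
```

View pics/t1.png

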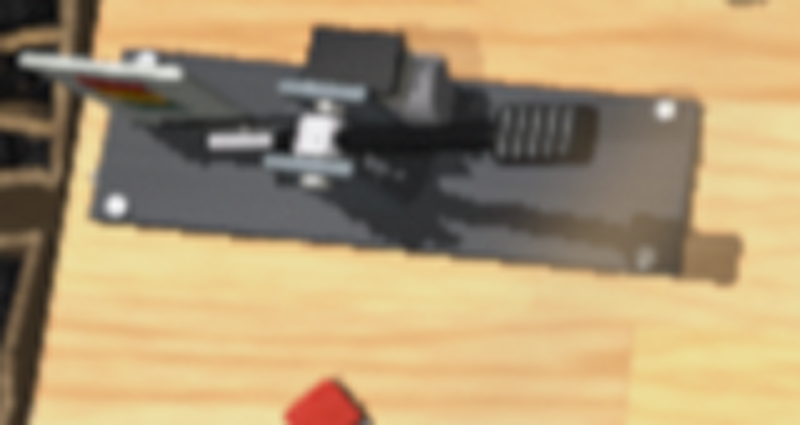

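View pics/t2.png

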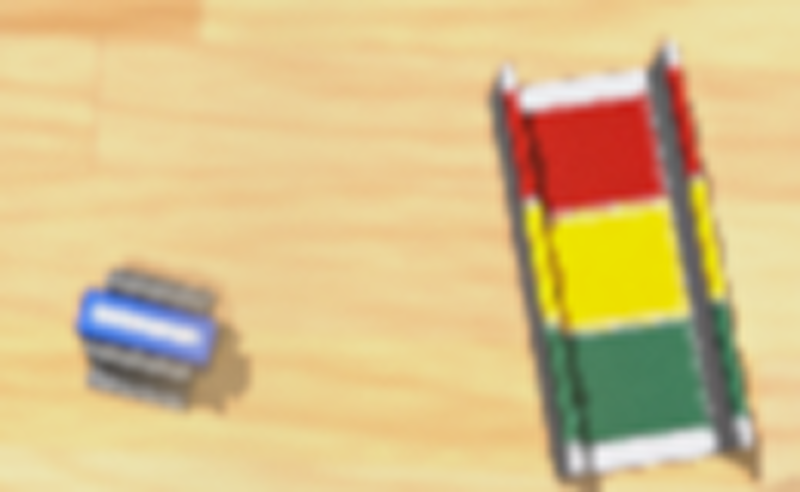

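Crop 1 (×5) shows the pad top centred near (545,133). Crop 2 (×6.15) shows the block top centred near (148,326) and the tray's wall tops as the thin coloured strips, left (512,75)–(578,458) and right (672,50)–(743,440).

Run:
```python
from h import *
A=lambda u,z:at_z("top",(130+u[0]/5,180+u[1]/5),z)
B=lambda u,z:at_z("top",(285+u[0]/6.154,195+u[1]/6.154),z)
print("pad",A((545,133),.175),A((500,132),.2),A((595,133),.2))
for u in((700,100),(688,275),(92,220),(125,50)):print("base",A(u,.006))
print("lever",A((315,135),.115))
c=[B(u,.056) for u in((85,290),(218,318),(210,362),(78,335))]
print("block",np.mean(c,0),c)
d=c[0]+c[3]-c[1]-c[2];print("blk long axis yaw of +y:",np.degrees(np.arctan2(-d[0],d[1])))
t=[B(u,.062) for u in((507,68),(578,470),(668,45),(745,445))]
print("tray",t,np.mean(t,0))
for s in((0,1),(2,3)):
  e=t[s[0]]-t[s[1]];print(np.linalg.norm(e),np.degrees(np.arctan2(e[1],e[0])))
g=[B(u,.006) for u in((555,212),(665,203),(562,331),(690,320))];print("yellow floor",g,np.mean(g,0))
R,_=cv2.Rodrigues(r.get_obs()["orientation"]);print(R)
```

```text
pad [0.53312664 0.16523443 0.175     ] [0.52687277 0.18159953 0.2       ] [0.52883437 0.13413896 0.2       ]
base [0.5964595  0.11443425 0.006     ]
base [0.48871365 0.1124634  0.006     ]
base [0.50305533 0.47439208 0.006     ]
base [0.60972825 0.47109818 0.006     ]
lever [0.53886579 0.30577069 0.115     ]
block [ 0.45055831 -0.01532682  0.056     ] [array([0.46567599, 0.01446517, 0.056     ]), array([ 0.45600176, -0.04731574,  0.056     ]), array([ 0.43570923, -0.04474248,  0.056     ]), array([0.44484625, 0.01628577, 0.056     ])]
blk long axis yaw of +y: -8.708570266142052
tray [array([ 0.57928757, -0.1760916 ,  0.062     ]), array([ 0.39542402, -0.21243731,  0.062     ]), array([ 0.59430084, -0.25118799,  0.062     ]), array([ 0.41044275, -0.28731226,  0.062     ])] [ 0.4948638  -0.23175729  0.062     ]
0.18742148526189736 11.181931659289173
0.18737332444415916 11.115825628389223
yellow floor [array([ 0.52225293, -0.20745751,  0.006     ]), array([ 0.52947224, -0.26079063,  0.006     ]), array([ 0.46455647, -0.21194248,  0.006     ]), array([ 0.47304968, -0.27327227,  0.006     ])] [ 0.49733283 -0.23836572  0.006     ]
[[ 9.23453608e-01  3.83709587e-01 -6.21915126e-04]
 [ 3.83710082e-01 -9.23452720e-01  1.28311497e-03]
 [-8.19657005e-05 -1.42353225e-03 -9.99998983e-01]]
```

Call:
step_arm([
  {"rz": 7.5, "gripper": -1},
  {"rz": 7.5, "gripper": -1},
  {"rz": 7.5, "gripper": -1},
  {"dx": 20, "dy": -35},
  {"dx": 20, "dy": -35},
  {"dx": 20, "dy": -35},
  {"dx": 20, "dy": -35},
  {"dx": 20, "dy": -35},
  {"dx": 20, "dy": -35},
  {"dx": 20, "dy": -35},
  {"dx": 20, "dy": -35},
  {"dx": 20, "dy": -35},
  {"dx": 20, "dy": -35},
  {"dx": 20, "dy": -35},
  {"dx": 20, "dy": -35},
], grip_force=30)

```text
invalid input at $.moves[0]: expected keys rx, ry, rz, dx, dy, dz, gripper
```

Call:
step_arm([
  {"dx": 4, "dy": -36},
  {"dx": 4, "dy": -36},
  {"dx": 4, "dy": -36},
  {"dx": 4, "dy": -36},
  {"dx": 4, "dy": -36},
  {"dx": 4, "dy": -36},
  {"dx": 4, "dy": -36},
  {"dx": 4, "dy": -36},
  {"dx": 4, "dy": -36},
  {"dx": 0, "dy": -36},
  {},
])

```text
invalid input at $.moves[0]: expected keys rx, ry, rz, dx, dy, dz, gripper
```

All keys are needed in every row.

Call:
step_arm([
  {"rx": 0, "ry": 0, "rz": 7.5, "dx": 0, "dy": 0, "dz": 0, "gripper": -1},
  {"rx": 0, "ry": 0, "rz": 7.5, "dx": 0, "dy": 0, "dz": 0, "gripper": -1},
  {"rx": 0, "ry": 0, "rz": 7.5, "dx": 0, "dy": 0, "dz": 0, "gripper": -1},
  {"rx": 0, "ry": 0, "rz": 0, "dx": 20, "dy": -35, "dz": 0, "gripper": -1},
  {"rx": 0, "ry": 0, "rz": 0, "dx": 20, "dy": -35, "dz": 0, "gripper": -1},
  {"rx": 0, "ry": 0, "rz": 0, "dx": 20, "dy": -35, "dz": 0, "gripper": -1},
  {"rx": 0, "ry": 0, "rz": 0, "dx": 20, "dy": -35, "dz": 0, "gripper": -1},
  {"rx": 0, "ry": 0, "rz": 0, "dx": 20, "dy": -35, "dz": 0, "gripper": -1},
  {"rx": 0, "ry": 0, "rz": 0, "dx": 20, "dy": -35, "dz": 0, "gripper": -1},
  {"rx": 0, "ry": 0, "rz": 0, "dx": 20, "dy": -35, "dz": 0, "gripper": -1},
  {"rx": 0, "ry": 0, "rz": 0, "dx": 20, "dy": -35, "dz": 0, "gripper": -1},
  {"rx": 0, "ry": 0, "rz": 0, "dx": 20, "dy": -35, "dz": 0, "gripper": -1},
  {"rx": 0, "ry": 0, "rz": 0, "dx": 20, "dy": -35, "dz": 0, "gripper": -1},
  {"rx": 0, "ry": 0, "rz": 0, "dx": 20, "dy": -35, "dz": 0, "gripper": -1},
  {"rx": 0, "ry": 0, "rz": 0, "dx": 20, "dy": -35, "dz": 0, "gripper": -1},
], grip_force=30)

```text
clock: 2.02
tcp_pos: [0.4989, -0.2019, 0.2532]
orientation: [-3.142, -0.002, 0.0]
contact_force: [0.3, 0.1, 0.1]
grip_width: -0.0
gripper_force: 0.0
```

Call:
step_arm([
  {"rx": 0, "ry": 0, "rz": 0, "dx": 4, "dy": -40, "dz": 0, "gripper": -1},
  {"rx": 0, "ry": 0, "rz": 0, "dx": 4, "dy": -40, "dz": 0, "gripper": -1},
  {"rx": 0, "ry": 0, "rz": 0, "dx": 4, "dy": -40, "dz": 0, "gripper": -1},
  {"rx": 0, "ry": 0, "rz": 0, "dx": 4, "dy": -40, "dz": 0, "gripper": -1},
  {"rx": 0, "ry": 0, "rz": 0, "dx": 4, "dy": -40, "dz": 0, "gripper": -1},
  {"rx": 0, "ry": 0, "rz": 0, "dx": 4, "dy": -40, "dz": 0, "gripper": -1},
  {"rx": 0, "ry": 0, "rz": 0, "dx": 4, "dy": -40, "dz": 0, "gripper": -1},
  {"rx": 0, "ry": 0, "rz": 0, "dx": 4, "dy": -40, "dz": 0, "gripper": -1},
  {"rx": 0, "ry": 0, "rz": 0, "dx": 5, "dy": -42, "dz": 0, "gripper": -1},
  {"rx": 0, "ry": 0, "rz": 0, "dx": 0, "dy": 0, "dz": 0, "gripper": -1},
])

```text
clock: 3.28
tcp_pos: [0.5346, 0.1632, 0.2532]
orientation: [-3.14, -0.011, 0.001]
contact_force: [-0.0, 0.4, 0.5]
grip_width: -0.0001
gripper_force: 0.0
```

Run:
```python
from h import *
f=r.grab_frame("wrist"); cv2.imwrite("pics/w1.png",f)
p=r.get_obs()["tcp_pos"]; print(p,proj("wrist",[[p[0],p[1],.175],[.536,.165,.175]]))
```

```text
[0.53472509 0.16058121 0.25297016] [[318.3136458  222.9190969 ]
 [310.89838264 220.90673935]]
```

View pics/w1.png

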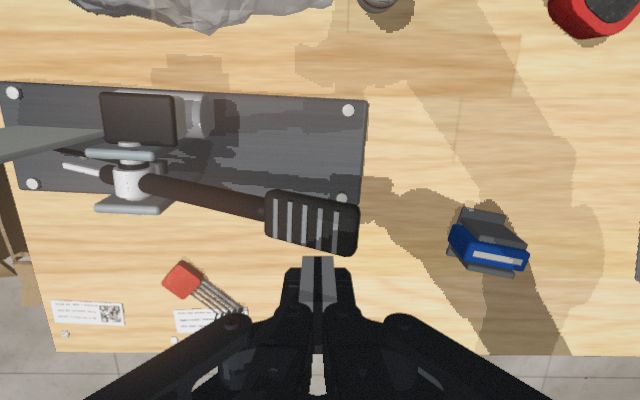

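The wrist view shows the pad centred at about (312,222), where my estimate projects, and the fingertips are over it. Descending.

Call:
step_arm([
  {"rx": 0, "ry": 0, "rz": 0, "dx": 1, "dy": 0, "dz": 20, "gripper": -1},
  {"rx": 0, "ry": 0, "rz": 0, "dx": 0, "dy": 0, "dz": 20, "gripper": -1},
  {"rx": 0, "ry": 0, "rz": 0, "dx": 0, "dy": 0, "dz": 6, "gripper": -1},
  {"rx": 0, "ry": 0, "rz": 0, "dx": 0, "dy": 0, "dz": 4, "gripper": -1},
  {"rx": 0, "ry": 0, "rz": 0, "dx": 0, "dy": 0, "dz": 4, "gripper": -1},
  {"rx": 0, "ry": 0, "rz": 0, "dx": 0, "dy": 0, "dz": 4, "gripper": -1},
  {"rx": 0, "ry": 0, "rz": 0, "dx": 0, "dy": 0, "dz": 4, "gripper": -1},
  {"rx": 0, "ry": 0, "rz": 0, "dx": 0, "dy": 0, "dz": 4, "gripper": -1},
  {"rx": 0, "ry": 0, "rz": 0, "dx": 0, "dy": 0, "dz": 4, "gripper": -1},
  {"rx": 0, "ry": 0, "rz": 0, "dx": 0, "dy": 0, "dz": 4, "gripper": -1},
  {"rx": 0, "ry": 0, "rz": 0, "dx": 0, "dy": 0, "dz": 0, "gripper": -1},
])

```text
clock: 4.7
tcp_pos: [0.5361, 0.159, 0.1789]
orientation: [-3.142, -0.002, 0.001]
contact_force: [0.4, -1.0, 1.5]
grip_width: -0.0003
gripper_force: 0.6
```

Call:
step_arm([
  {"rx": 0, "ry": 0, "rz": 0, "dx": 0, "dy": 0, "dz": 3, "gripper": -1},
  {"rx": 0, "ry": 0, "rz": 0, "dx": 0, "dy": 0, "dz": 2, "gripper": -1},
  {"rx": 0, "ry": 0, "rz": 0, "dx": 0, "dy": 0, "dz": 0, "gripper": -1},
])

```text
clock: 5.08
tcp_pos: [0.5362, 0.1589, 0.1741]
orientation: [3.142, 0.002, -0.0]
contact_force: [0.3, -0.9, 2.5]
grip_width: -0.0006
gripper_force: 0.7
```

Call:
step_arm([
  {"rx": 0, "ry": 0, "rz": 0, "dx": 0, "dy": 0, "dz": 2, "gripper": -1},
  {"rx": 0, "ry": 0, "rz": 0, "dx": 0, "dy": 0, "dz": 2, "gripper": -1},
  {"rx": 0, "ry": 0, "rz": 0, "dx": 0, "dy": 0, "dz": 0, "gripper": -1},
])

```text
clock: 5.45
tcp_pos: [0.5362, 0.1589, 0.1701]
orientation: [3.142, 0.002, -0.0]
contact_force: [0.8, -0.6, 1.5]
grip_width: -0.0002
gripper_force: 0.8
```

Call:
step_arm([
  {"rx": 0, "ry": 0, "rz": 0, "dx": 0, "dy": 0, "dz": 3, "gripper": -1},
  {"rx": 0, "ry": 0, "rz": 0, "dx": 0, "dy": 0, "dz": 2, "gripper": -1},
  {"rx": 0, "ry": 0, "rz": 0, "dx": 0, "dy": 0, "dz": 0, "gripper": -1},
])

```text
clock: 5.82
tcp_pos: [0.5361, 0.1589, 0.1651]
orientation: [3.142, 0.002, -0.0]
contact_force: [1.0, -0.8, 2.7]
grip_width: -0.0
gripper_force: 0.8
```

Call:
step_arm([
  {"rx": 0, "ry": 0, "rz": 0, "dx": 0, "dy": 0, "dz": 3, "gripper": -1},
  {"rx": 0, "ry": 0, "rz": 0, "dx": 0, "dy": 0, "dz": 2, "gripper": -1},
  {"rx": 0, "ry": 0, "rz": 0, "dx": 0, "dy": 0, "dz": 0, "gripper": -1},
])

```text
clock: 6.2
tcp_pos: [0.5361, 0.1589, 0.1601]
orientation: [3.142, 0.002, -0.0]
contact_force: [0.2, -1.3, 1.9]
grip_width: -0.0001
gripper_force: 0.9
```

Call:
step_arm([
  {"rx": 0, "ry": 0, "rz": 0, "dx": 0, "dy": 0, "dz": 3, "gripper": -1},
  {"rx": 0, "ry": 0, "rz": 0, "dx": 0, "dy": 0, "dz": 2, "gripper": -1},
  {"rx": 0, "ry": 0, "rz": 0, "dx": 0, "dy": 0, "dz": 0, "gripper": -1},
])

```text
clock: 6.58
tcp_pos: [0.5363, 0.1583, 0.1558]
orientation: [3.141, 0.001, 0.0]
contact_force: [-1.8, -3.5, 8.6]
grip_width: 0.0
gripper_force: 4.1
```

Call:
step_arm([
  {"rx": 0, "ry": 0, "rz": 0, "dx": 0, "dy": 0, "dz": 1, "gripper": -1},
  {"rx": 0, "ry": 0, "rz": 0, "dx": 0, "dy": 0, "dz": 0, "gripper": -1},
  {"rx": 0, "ry": 0, "rz": 0, "dx": 0, "dy": 0, "dz": 0, "gripper": -1},
  {"rx": 0, "ry": 0, "rz": 0, "dx": 0, "dy": 0, "dz": 0, "gripper": -1},
  {"rx": 0, "ry": 0, "rz": 0, "dx": 0, "dy": 0, "dz": 0, "gripper": -1},
  {"rx": 0, "ry": 0, "rz": 0, "dx": 0, "dy": 0, "dz": 0, "gripper": -1},
  {"rx": 0, "ry": 0, "rz": 0, "dx": 0, "dy": 0, "dz": 0, "gripper": -1},
  {"rx": 0, "ry": 0, "rz": 0, "dx": 0, "dy": 0, "dz": 0, "gripper": -1},
  {"rx": 0, "ry": 0, "rz": 0, "dx": 0, "dy": 0, "dz": 0, "gripper": -1},
])

```text
clock: 7.7
tcp_pos: [0.5363, 0.1582, 0.155]
orientation: [3.14, 0.001, 0.0]
contact_force: [-2.0, -3.9, 10.4]
grip_width: 0.0
gripper_force: 4.8
```

Call:
step_arm([
  {"rx": 0, "ry": 0, "rz": 0, "dx": 0, "dy": 0, "dz": -8, "gripper": -1},
  {"rx": 0, "ry": 0, "rz": 0, "dx": 0, "dy": 0, "dz": -10, "gripper": -1},
  {"rx": 0, "ry": 0, "rz": 0, "dx": 0, "dy": 0, "dz": -12, "gripper": -1},
  {"rx": 0, "ry": 0, "rz": 0, "dx": 0, "dy": 0, "dz": -12, "gripper": -1},
  {"rx": 0, "ry": 0, "rz": 0, "dx": 0, "dy": 0, "dz": -12, "gripper": -1},
  {"rx": 0, "ry": 0, "rz": 0, "dx": 0, "dy": 0, "dz": -25, "gripper": -1},
  {"rx": 0, "ry": 0, "rz": 0, "dx": 0, "dy": 0, "dz": -25, "gripper": -1},
  {"rx": 0, "ry": 0, "rz": 0, "dx": 0, "dy": 0, "dz": -25, "gripper": -1},
  {"rx": 0, "ry": 0, "rz": 0, "dx": -26, "dy": -30, "dz": 0, "gripper": -1},
  {"rx": 0, "ry": 0, "rz": 0, "dx": -26, "dy": -30, "dz": 0, "gripper": -1},
  {"rx": 0, "ry": 0, "rz": 0, "dx": -26, "dy": -30, "dz": 0, "gripper": -1},
  {"rx": 0, "ry": 0, "rz": 0, "dx": -26, "dy": -30, "dz": 0, "gripper": -1},
  {"rx": 0, "ry": 0, "rz": 0, "dx": -26, "dy": -30, "dz": 0, "gripper": -1},
  {"rx": 0, "ry": 0, "rz": 0, "dx": 0, "dy": -30, "dz": 0, "gripper": -1},
  {"rx": 0, "ry": 8, "rz": 0, "dx": 0, "dy": 0, "dz": 0, "gripper": -1},
  {"rx": 0, "ry": 8, "rz": 0, "dx": 0, "dy": 0, "dz": 0, "gripper": -1},
  {"rx": 0, "ry": 8, "rz": 0, "dx": 0, "dy": 0, "dz": 0, "gripper": -1},
  {"rx": 0, "ry": 8, "rz": 0, "dx": 0, "dy": 0, "dz": 0, "gripper": -1},
  {"rx": 0, "ry": 0, "rz": 0, "dx": 0, "dy": 0, "dz": 0, "gripper": -1},
  {"rx": 0, "ry": 0, "rz": 0, "dx": 0, "dy": 0, "dz": 0, "gripper": -1},
])

```text
clock: 10.2
tcp_pos: [0.41, 0.3383, 0.2755]
orientation: [3.056, 0.007, 0.667]
contact_force: [-0.3, -0.6, 0.5]
grip_width: 0.0002
gripper_force: 0.0
```

Run:
```python
from h import *
p=r.get_obs(); print(p["tcp_pos"],p["orientation"],p["joints"],ray("wrist",(320,200)))
f=r.grab_frame("wrist"); cv2.imwrite("pics/w2f.png",f)
y=proj("wrist",[[.54,.41,.08],[.54,.46,.145],[.54,.37,.145],[.54,.37,.02],[.54,.46,.02]]); print(y)
lo=np.clip(y.min(0)-25,0,[640,400]).astype(int); hi=np.clip(y.max(0)+25,0,[640,400]).astype(int)
c=f[lo[1]:hi[1],lo[0]:hi[0]]; s=min(800/c.shape[1],600/c.shape[0])
cv2.imwrite("pics/w2.png",cv2.resize(c,None,fx=s,fy=s,interpolation=cv2.INTER_CUBIC)); print(lo,hi,s)
```

```text
[0.41004977 0.33827306 0.27550901] [3.05583881 0.00736411 0.66699141] [-0.85055088  0.10934742 -0.18158162  2.0777908   0.55233673  0.81470939
 -2.95079443] (array([0.43452105, 0.34083107, 0.42024577]), array([ 0.10142745, -0.02137308, -0.99464246]))
[[240.26781259 127.25893821]
 [159.65785579 101.83316629]
 [274.850813   102.54135002]
 [286.25003076 143.44412172]
 [206.35877115 143.11238157]]
[134  76] [311 168] 4.519774011299435
```

View pics/w2.png

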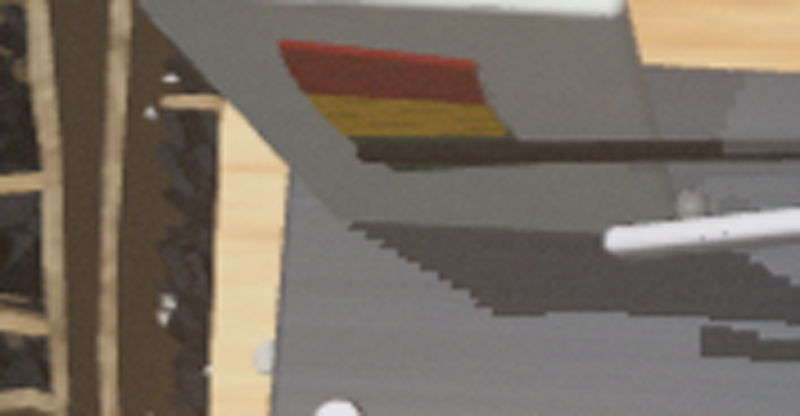

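The crop shows the pointer low on the plate, covering the green band just under the yellow border, but the view is too steep. I'll turn the hand half round so the camera looks at the plate from the −x side. This also frees joint 7, which is close to its limit.

Call:
step_arm([
  {"rx": 0, "ry": 0, "rz": -10, "dx": 0, "dy": 0, "dz": 0, "gripper": -1},
  {"rx": 0, "ry": 0, "rz": -10, "dx": 0, "dy": 0, "dz": 0, "gripper": -1},
  {"rx": 0, "ry": 0, "rz": -10, "dx": 0, "dy": 0, "dz": 0, "gripper": -1},
  {"rx": 0, "ry": 0, "rz": -10, "dx": 0, "dy": 0, "dz": 0, "gripper": -1},
  {"rx": 0, "ry": 0, "rz": -10, "dx": 0, "dy": 0, "dz": 0, "gripper": -1},
  {"rx": 0, "ry": 0, "rz": -10, "dx": 0, "dy": 0, "dz": 0, "gripper": -1},
  {"rx": 0, "ry": 0, "rz": -10, "dx": 0, "dy": 0, "dz": 0, "gripper": -1},
  {"rx": 0, "ry": 0, "rz": -10, "dx": 0, "dy": 0, "dz": 0, "gripper": -1},
  {"rx": 0, "ry": 0, "rz": -10, "dx": 0, "dy": 0, "dz": 0, "gripper": -1},
  {"rx": 0, "ry": 0, "rz": -10, "dx": 0, "dy": 0, "dz": 0, "gripper": -1},
  {"rx": 0, "ry": 0, "rz": -10, "dx": 0, "dy": 0, "dz": 0, "gripper": -1},
  {"rx": 0, "ry": 0, "rz": -10, "dx": 0, "dy": 0, "dz": 0, "gripper": -1},
  {"rx": 0, "ry": 0, "rz": -10, "dx": 0, "dy": 0, "dz": 0, "gripper": -1},
  {"rx": 0, "ry": 0, "rz": -10, "dx": 0, "dy": 0, "dz": 0, "gripper": -1},
  {"rx": 0, "ry": 0, "rz": -10, "dx": 0, "dy": 0, "dz": 0, "gripper": -1},
  {"rx": 0, "ry": 0, "rz": -10, "dx": 0, "dy": 0, "dz": 0, "gripper": -1},
  {"rx": 0, "ry": 0, "rz": -10, "dx": 0, "dy": 0, "dz": 0, "gripper": -1},
  {"rx": 0, "ry": 0, "rz": -10, "dx": 0, "dy": 0, "dz": 0, "gripper": -1},
  {"rx": 0, "ry": 0, "rz": 0, "dx": 0, "dy": 0, "dz": 0, "gripper": -1},
])

```text
clock: 12.62
tcp_pos: [0.4111, 0.3369, 0.2753]
orientation: [-0.0, 2.712, -0.02]
contact_force: [0.6, -0.2, -0.3]
grip_width: -0.0
gripper_force: 0.0
```

Run:
```python
from h import *
p=r.get_obs(); print(p["tcp_pos"],p["orientation"],p["joints"],ray("wrist",(320,200)))
f=r.grab_frame("wrist"); cv2.imwrite("pics/w3f.png",f)
y=proj("wrist",[[.54,.46,.145],[.54,.37,.145],[.54,.37,.02],[.54,.46,.02]]); print(y)
lo=np.clip(y.min(0)-25,0,[640,400]).astype(int); hi=np.clip(y.max(0)+[50,25],0,[640,400]).astype(int)
c=f[lo[1]:hi[1],lo[0]:hi[0]]; s=min(800/c.shape[1],600/c.shape[0])
cv2.imwrite("pics/w3.png",cv2.resize(c,None,fx=s,fy=s,interpolation=cv2.INTER_CUBIC)); print(lo,hi,s)
```

```text
[0.41112858 0.3369136  0.27528502] [-2.45770957e-04  2.71192412e+00 -1.96361127e-02] [-0.64762583  0.12509451 -0.39597958  2.06616025  0.58731729  0.83198479
  0.16098017] (array([0.28456414, 0.33878187, 0.35083981]), array([ 0.6846735 , -0.00465047, -0.72887484]))
[[456.60239325 251.33837661]
 [356.04129362 250.59248932]
 [348.96031632 165.24272993]
 [427.4059615  165.55268957]]
[323 140] [506 276] 4.371584699453552
```

View pics/w3.png

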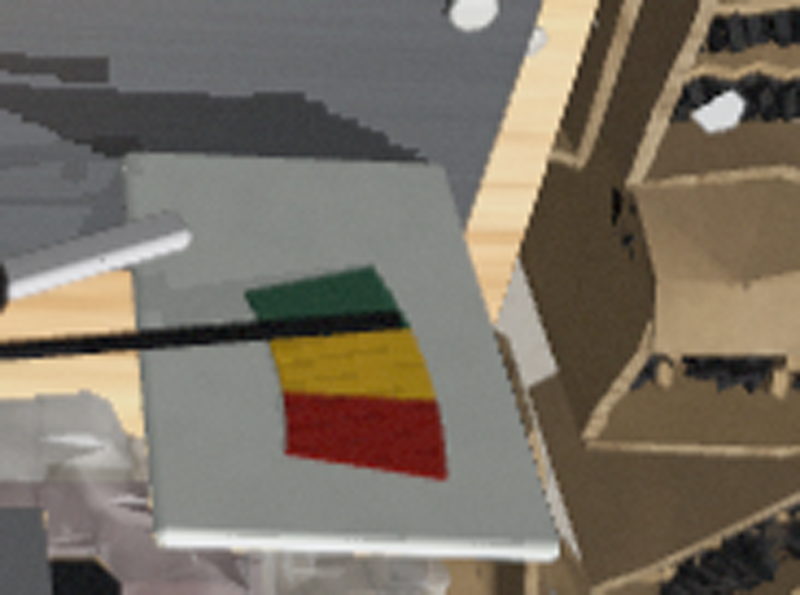

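Seen upside down, the bands are green (rows 268–312), yellow (330–400) and red (400–478), and the pointer's tip at (400,320) lies at the green/yellow border. I'll quantify with the plate plane geometry.

Run:
```python
from h import *
K=4.3716
n=np.array([np.cos(.04),-np.sin(.04),0.])  # stand yaw -2.3deg: x axis
def hit(u,xo):
    o,d=ray("wrist",(323+u[0]/K,140+u[1]/K)); P=np.array([.539,.305,.1])+n*xo
    q=o+d*((P-o)@n)/(d@n)-P; yy=q@np.array([np.sin(.04),np.cos(.04),0]); return yy,q[2]
for xo in (-.005,0,.005,.01,.015,.02):
    print(xo,"plate corners y,z",np.round([hit(u,xo) for u in((160,540),(556,550),(128,155),(445,165))],3).tolist())
    a=lambda u,x:round(float(np.arctan2(hit(u,x)[1],hit(u,x)[0])),3)
    print("  G0",a((375,268),xo),a((247,291),xo),"YR",a((438,403),xo),a((284,394),xo),"R1",a((447,478),xo),"GY?",a((409,330),xo),"radii",[round(float(np.hypot(*hit(u,xo))),4) for u in((375,268),(438,403),(447,478))])
    for s in(0,.003,.006,.01): print("   ptr s",s,a((400,320),xo-s),a((270,328),xo-s),a((150,338),xo-s))
```

```text
-0.005 plate corners y,z [[0.067, 0.062], [0.145, 0.061], [0.067, -0.057], [0.147, -0.058]]
  G0 -0.152 -0.104 YR 0.177 0.224 R1 0.332 GY? 0.01 radii [0.1244, 0.1314, 0.1343]
   ptr s 0 -0.015 0.022 0.095
   ptr s 0.003 0.009 0.054 0.138
   ptr s 0.006 0.034 0.086 0.182
   ptr s 0.01 0.067 0.129 0.239
0 plate corners y,z [[0.067, 0.058], [0.147, 0.057], [0.068, -0.064], [0.15, -0.064]]
  G0 -0.192 -0.158 YR 0.14 0.176 R1 0.298 GY? -0.029 radii [0.1273, 0.1327, 0.135]
   ptr s 0 -0.054 -0.029 0.024
   ptr s 0.003 -0.031 0.001 0.066
   ptr s 0.006 -0.007 0.032 0.109
   ptr s 0.01 0.026 0.075 0.167
0.005 plate corners y,z [[0.068, 0.054], [0.15, 0.054], [0.069, -0.07], [0.152, -0.07]]
  G0 -0.229 -0.208 YR 0.104 0.129 R1 0.264 GY? -0.066 radii [0.1303, 0.1343, 0.1358]
   ptr s 0 -0.092 -0.079 -0.046
   ptr s 0.003 -0.069 -0.049 -0.004
   ptr s 0.006 -0.046 -0.019 0.038
   ptr s 0.01 -0.015 0.022 0.095
0.01 plate corners y,z [[0.069, 0.05], [0.152, 0.05], [0.07, -0.076], [0.155, -0.076]]
  G0 -0.265 -0.257 YR 0.07 0.082 R1 0.231 GY? -0.102 radii [0.1335, 0.136, 0.1368]
   ptr s 0 -0.128 -0.127 -0.114
   ptr s 0.003 -0.106 -0.099 -0.073
   ptr s 0.006 -0.084 -0.069 -0.032
   ptr s 0.01 -0.054 -0.029 0.024
0.015 plate corners y,z [[0.07, 0.047], [0.155, 0.046], [0.071, -0.082], [0.157, -0.083]]
  G0 -0.299 -0.303 YR 0.036 0.036 R1 0.199 GY? -0.137 radii [0.1369, 0.1378, 0.138]
   ptr s 0 -0.163 -0.173 -0.179
   ptr s 0.003 -0.142 -0.146 -0.14
   ptr s 0.006 -0.121 -0.118 -0.1
   ptr s 0.01 -0.092 -0.079 -0.046
0.02 plate corners y,z [[0.071, 0.043], [0.157, 0.042], [0.071, -0.088], [0.16, -0.089]]
  G0 -0.332 -0.346 YR 0.003 -0.008 R1 0.167 GY? -0.17 radii [0.1405, 0.1398, 0.1392]
   ptr s 0 -0.197 -0.217 -0.24
   ptr s 0.003 -0.177 -0.191 -0.204
   ptr s 0.006 -0.156 -0.164 -0.166
   ptr s 0.01 -0.128 -0.127 -0.114
```

The fit is consistent (plate face about 15 mm off, pointer about 3.5 mm in front of it) and puts the pointer at about 0.28 rad. That is green, very close to the yellow border. Now to the block.

Call:
step_arm([
  {"rx": 0, "ry": 8.2, "rz": 0, "dx": 0, "dy": 0, "dz": 0, "gripper": -1},
  {"rx": 0, "ry": 8.2, "rz": 0, "dx": 0, "dy": 0, "dz": 0, "gripper": -1},
  {"rx": 0, "ry": 8.2, "rz": 0, "dx": 0, "dy": 0, "dz": 0, "gripper": -1},
  {"rx": 0, "ry": 0, "rz": 0, "dx": -8, "dy": -35, "dz": 0, "gripper": -1},
  {"rx": 0, "ry": 0, "rz": 0, "dx": -8, "dy": -35, "dz": 0, "gripper": -1},
  {"rx": 0, "ry": 0, "rz": 0, "dx": -8, "dy": -35, "dz": 0, "gripper": -1},
  {"rx": 0, "ry": 0, "rz": 0, "dx": -8, "dy": -35, "dz": 0, "gripper": -1},
  {"rx": 0, "ry": 0, "rz": 0, "dx": -8, "dy": -35, "dz": 0, "gripper": -1},
  {"rx": 0, "ry": 0, "rz": 0, "dx": 0, "dy": -35, "dz": 0, "gripper": 1},
  {"rx": 0, "ry": 0, "rz": 0, "dx": 0, "dy": -35, "dz": 0, "gripper": 1},
  {"rx": 0, "ry": 0, "rz": 0, "dx": 0, "dy": -35, "dz": 0, "gripper": 1},
  {"rx": 0, "ry": 0, "rz": 0, "dx": 0, "dy": -35, "dz": 0, "gripper": 1},
  {"rx": 0, "ry": 0, "rz": 0, "dx": 0, "dy": -35, "dz": 0, "gripper": 1},
  {"rx": 0, "ry": 0, "rz": 8.5, "dx": 0, "dy": 0, "dz": 25, "gripper": 1},
  {"rx": 0, "ry": 0, "rz": 0, "dx": 0, "dy": 0, "dz": 30, "gripper": 1},
  {"rx": 0, "ry": 0, "rz": 0, "dx": 0, "dy": 0, "dz": 30, "gripper": 1},
  {"rx": 0, "ry": 0, "rz": 0, "dx": 0, "dy": 0, "dz": 20, "gripper": 1},
  {"rx": 0, "ry": 0, "rz": 0, "dx": 0, "dy": 0, "dz": 0, "gripper": 1},
  {"rx": 0, "ry": 0, "rz": 0, "dx": 0, "dy": 0, "dz": 0, "gripper": 1},
])

```text
clock: 15.05
tcp_pos: [0.4513, -0.0139, 0.1761]
orientation: [0.234, 3.13, -0.023]
contact_force: [-0.2, -0.6, -0.2]
grip_width: 0.0851
gripper_force: 0.0
```

Run:
```python
from h import *
p=r.get_obs(); R,_=cv2.Rodrigues(p["orientation"]); print(p["tcp_pos"],p["joints"],p["grip_width"],R.round(4))
f=r.grab_frame("wrist"); cv2.imwrite("pics/w4f.png",f)
y=proj("wrist",[[.4506,-.0153,.056],[.4657,.0145,.056],[.456,-.0473,.056],[.4357,-.0447,.056],[.4448,.0163,.056]]); print(y)
c0=y[0].astype(int); lo=np.maximum(c0-[100,75],0); hi=np.minimum(c0+[100,75],[640,400])
c=f[lo[1]:hi[1],lo[0]:hi[0]]; cv2.imwrite("pics/w4.png",cv2.resize(c,None,fx=4,fy=4,interpolation=cv2.INTER_CUBIC)); print(lo,hi)
```

```text
[ 0.45132683 -0.01385544  0.17613038] [-0.01002968  0.2166894  -0.12154696  2.14184876  0.05814352  0.78582531
  1.25196766] 0.08513532850793498 [[-0.9889  0.1484  0.0016]
 [ 0.1484  0.9888 -0.015 ]
 [-0.0038 -0.0146 -0.9999]]
[[317.06289225 202.02953428]
 [361.34287922 216.10774411]
 [274.11573331 215.09310466]
 [272.35071871 187.81073916]
 [360.63761538 188.11821946]]
[217 127] [417 277]
```

View pics/w4.png

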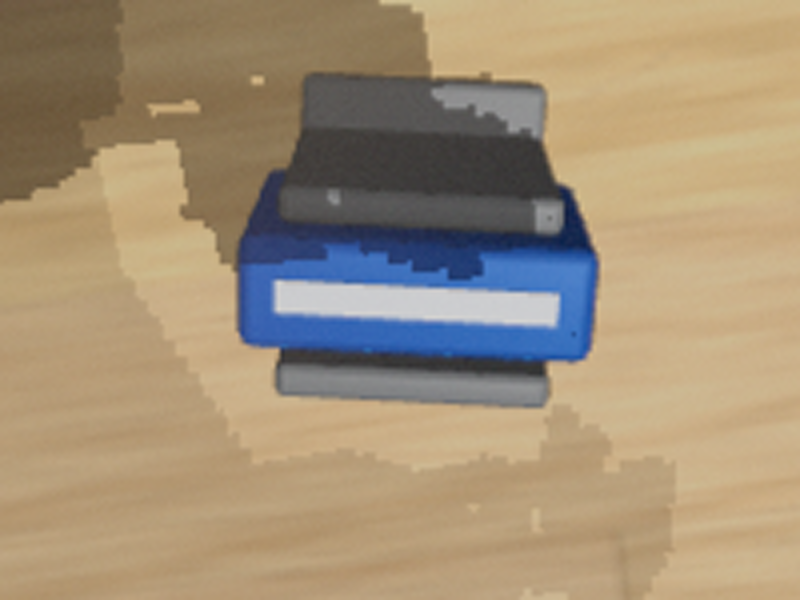

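The crop shows the block top with corners (242,235), (598,252), (592,360), (240,345), centred near (418,298) and turned slightly relative to the tool.

Run:
```python
from h import *
W=lambda u:at_z("wrist",(217+u[0]/4,127+u[1]/4),.056)
c=[W(u) for u in((242,237),(598,254),(592,360),(240,345))]; m=np.mean(c,0); print(c,m)
d=c[1]+c[2]-c[0]-c[3]; print("len",np.linalg.norm(d)/2,"yaw",np.degrees(np.arctan2(-d[0],d[1])))
for a,b in(((275,299),(558,310)),((275,397),(547,404)),((282,220),(560,232))):
  e=W(b)-W(a); print(np.degrees(np.arctan2(-e[0],e[1])))
p=r.get_obs();R,_=cv2.Rodrigues(p["orientation"]);print("tool yaw",np.degrees(np.arctan2(-R[0,1],R[1,1])),"delta tool mm",(R.T@(m-p["tcp_pos"]))*1000)
```

```text
[array([ 0.43509915, -0.04091942,  0.056     ]), array([0.44711786, 0.02015499, 0.056     ]), array([0.4667555 , 0.01701399, 0.056     ]), array([ 0.45490314, -0.04498559,  0.056     ])] [ 0.45096891 -0.01218401  0.056     ]
len 0.06268379705777082 yaw -10.976632720337113
-10.597064189939616
-9.773478539973055
-10.85920994801936
tool yaw -8.507124674096135 delta tool mm [  1.28441092   3.28858227 120.31622043]
```

Call:
step_arm([
  {"rx": -0.8, "ry": 0, "rz": 2.2, "dx": 0.5, "dy": 1.3, "dz": 0, "gripper": 1},
  {"rx": 0, "ry": 0, "rz": 0, "dx": 0, "dy": 0, "dz": 25, "gripper": 1},
  {"rx": 0, "ry": 0, "rz": 0, "dx": 0, "dy": 0, "dz": 25, "gripper": 1},
  {"rx": 0, "ry": 0, "rz": 0, "dx": 0, "dy": 0, "dz": 18, "gripper": 1},
  {"rx": 0, "ry": 0, "rz": 0, "dx": 0, "dy": 0, "dz": 16, "gripper": 1},
  {"rx": 0, "ry": 0, "rz": 0, "dx": 0, "dy": 0, "dz": 16, "gripper": 1},
  {"rx": 0, "ry": 0, "rz": 0, "dx": 0, "dy": 0, "dz": 16, "gripper": 1},
  {"rx": 0, "ry": 0, "rz": 0, "dx": 0, "dy": 0, "dz": 16, "gripper": 1},
  {"rx": 0, "ry": 0, "rz": 0, "dx": 0, "dy": 0, "dz": 0, "gripper": 1},
])

```text
clock: 16.23
tcp_pos: [0.4505, -0.0126, 0.043]
orientation: [0.293, 3.126, -0.002]
contact_force: [-0.4, 0.0, 0.7]
grip_width: 0.0854
gripper_force: 0.0
```

Call:
step_arm([
  {"rx": 0, "ry": 0, "rz": 0, "dx": 0, "dy": 0, "dz": 0, "gripper": -1},
  {"rx": 0, "ry": 0, "rz": 0, "dx": 0, "dy": 0, "dz": 0, "gripper": -1},
  {"rx": 0, "ry": 0, "rz": 0, "dx": 0, "dy": 0, "dz": 0, "gripper": -1},
  {"rx": 0, "ry": 0, "rz": 0, "dx": 0, "dy": 0, "dz": 0, "gripper": -1},
  {"rx": 0, "ry": 0, "rz": 0, "dx": 0, "dy": 0, "dz": 0, "gripper": -1},
  {"rx": 0, "ry": 0, "rz": 0, "dx": 0, "dy": 0, "dz": 0, "gripper": -1},
], grip_force=30)

```text
clock: 16.98
tcp_pos: [0.4515, -0.0126, 0.0443]
orientation: [0.291, 3.123, -0.002]
contact_force: [-0.4, 0.6, 6.7]
grip_width: 0.0633
gripper_force: 33.7
```

Call:
step_arm([
  {"rx": 0, "ry": 0, "rz": 0, "dx": 0, "dy": 0, "dz": -5, "gripper": -1},
  {"rx": 0, "ry": 0, "rz": 0, "dx": 0, "dy": 0, "dz": -10, "gripper": -1},
  {"rx": 0, "ry": 0, "rz": 0, "dx": 0, "dy": 0, "dz": -15, "gripper": -1},
  {"rx": 0, "ry": 0, "rz": 0, "dx": 0, "dy": 0, "dz": -20, "gripper": -1},
  {"rx": 0, "ry": 0, "rz": 0, "dx": 0, "dy": 0, "dz": -20, "gripper": -1},
  {"rx": 0, "ry": 0, "rz": 0, "dx": 0, "dy": 0, "dz": -10, "gripper": -1},
  {"rx": 0, "ry": 0, "rz": 0, "dx": -20, "dy": 0, "dz": 0, "gripper": -1},
  {"rx": 0, "ry": 0, "rz": 0, "dx": -25, "dy": 0, "dz": 0, "gripper": -1},
  {"rx": 0, "ry": 0, "rz": 0, "dx": -25, "dy": 0, "dz": 0, "gripper": -1},
  {"rx": 0, "ry": 0, "rz": 0, "dx": -25, "dy": 0, "dz": 0, "gripper": -1},
  {"rx": 0, "ry": 0, "rz": 0, "dx": -10, "dy": 0, "dz": 0, "gripper": -1},
  {"rx": 0, "ry": 0, "rz": -7.3, "dx": 0, "dy": 0, "dz": 0, "gripper": -1},
  {"rx": 0, "ry": 0, "rz": -7.3, "dx": 0, "dy": 0, "dz": 0, "gripper": -1},
  {"rx": 0, "ry": 0, "rz": -7.3, "dx": 0, "dy": 0, "dz": 0, "gripper": -1},
  {"rx": 0, "ry": 0, "rz": 0, "dx": 0, "dy": 0, "dz": 0, "gripper": -1},
  {"rx": 0, "ry": 0, "rz": 0, "dx": 0, "dy": 0, "dz": 0, "gripper": -1},
])

```text
clock: 18.98
tcp_pos: [0.5533, -0.0318, 0.1236]
orientation: [-0.305, 3.125, -0.003]
contact_force: [-0.3, -0.0, -1.2]
grip_width: 0.0639
gripper_force: 33.2
```

Run:
```python
from h import *
p=r.get_obs(); R,_=cv2.Rodrigues(p["orientation"]); print(p["tcp_pos"],p["joints"],p["grip_width"],R.round(4),"yaw",np.degrees(np.arctan2(-R[0,1],R[1,1])))
cv2.imwrite("pics/w5f.png",r.grab_frame("wrist"))
```

```text
[ 0.55332595 -0.03178482  0.12361363] [ 0.0910881   0.44774729 -0.18504098  1.94958222  0.11929287  0.75235871
  1.60210926] 0.06388149338080258 [[-0.9811 -0.1933  0.0023]
 [-0.1933  0.9811 -0.0015]
 [-0.0019 -0.0019 -1.    ]] yaw 11.143623748149034
```

View pics/w5f.png

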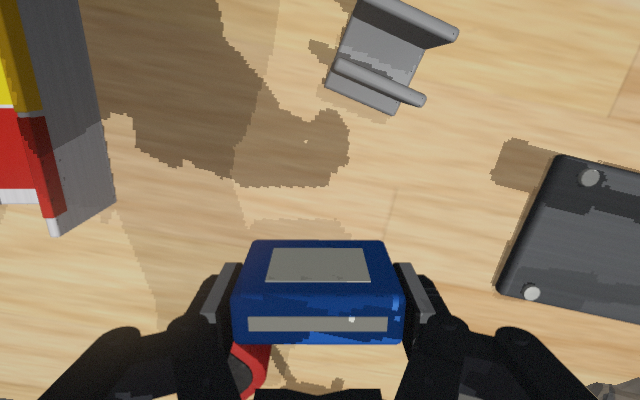

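The block is held level by its ends at tray yaw. The red tape measure shows behind it, so I'll check the clearance.

Run:
```python
from h import *
for u in((418,232),(403,212),(437,208),(420,197)): print(at_z("top",(u[0]/1.25,u[1]/1.25),.0),at_z("top",(u[0]/1.25,u[1]/1.25),.038))
```

```text
[ 0.65411572 -0.07970213  0.        ] [ 0.64275968 -0.07900735  0.038     ]
[ 0.70420724 -0.03992805  0.        ] [ 0.69110393 -0.04062065  0.038     ]
[ 0.71915582 -0.12443898  0.        ] [ 0.70553109 -0.12218371  0.038     ]
[ 0.74616693 -0.08063762  0.        ] [ 0.73160001 -0.07991021  0.038     ]
```

Call:
step_arm([
  {"rx": 0, "ry": 0, "rz": 0, "dx": 0, "dy": 0, "dz": 20, "gripper": -1},
  {"rx": 0, "ry": 0, "rz": 0, "dx": 0, "dy": 0, "dz": 20, "gripper": -1},
  {"rx": 0, "ry": 0, "rz": 0, "dx": 0, "dy": 0, "dz": 20, "gripper": -1},
  {"rx": 0, "ry": 0, "rz": 0, "dx": 0, "dy": 0, "dz": 15, "gripper": -1},
  {"rx": 0, "ry": 0, "rz": 0, "dx": 0, "dy": 0, "dz": 5, "gripper": -1},
  {"rx": 0, "ry": 0, "rz": 0, "dx": 0, "dy": 0, "dz": 3, "gripper": -1},
  {"rx": 0, "ry": 0, "rz": 0, "dx": 0, "dy": 0, "dz": 0, "gripper": -1},
])

```text
clock: 19.9
tcp_pos: [0.5543, -0.0319, 0.041]
orientation: [-0.308, 3.123, -0.003]
contact_force: [0.4, -0.4, -1.0]
grip_width: 0.0636
gripper_force: 33.3
```

Call:
step_arm([
  {"rx": 0, "ry": 0, "rz": 0, "dx": 0, "dy": 0, "dz": 1, "gripper": -1},
  {"rx": 0, "ry": 0, "rz": 0, "dx": 0, "dy": 0, "dz": 1, "gripper": -1},
  {"rx": 0, "ry": 0, "rz": 0, "dx": 0, "dy": 0, "dz": 0, "gripper": -1},
])

```text
clock: 20.27
tcp_pos: [0.554, -0.032, 0.0387]
orientation: [-0.308, 3.124, -0.003]
contact_force: [-0.2, 0.6, -1.0]
grip_width: 0.0633
gripper_force: 33.3
```

Call:
step_arm([
  {"rx": 0, "ry": 0, "rz": 0, "dx": 0, "dy": 0, "dz": 1, "gripper": -1},
  {"rx": 0, "ry": 0, "rz": 0, "dx": 0, "dy": 0, "dz": 0.5, "gripper": -1},
  {"rx": 0, "ry": 0, "rz": 0, "dx": 0, "dy": 0, "dz": 0, "gripper": -1},
])

```text
clock: 20.65
tcp_pos: [0.5541, -0.0319, 0.0383]
orientation: [-0.308, 3.124, -0.003]
contact_force: [-2.9, -0.0, 11.4]
grip_width: 0.0636
gripper_force: 34.8
```

Call:
step_arm([
  {"rx": 0, "ry": 0, "rz": 0, "dx": 0, "dy": 0, "dz": -1, "gripper": 1},
  {"rx": 0, "ry": 0, "rz": 0, "dx": 0, "dy": 0, "dz": 0, "gripper": 1},
  {"rx": 0, "ry": 0, "rz": 0, "dx": 0, "dy": 0, "dz": 0, "gripper": 1},
  {"rx": 0, "ry": 0, "rz": 0, "dx": 0, "dy": 0, "dz": 0, "gripper": 1},
  {"rx": 0, "ry": 0, "rz": 0, "dx": 0, "dy": 0, "dz": -15, "gripper": 1},
  {"rx": 0, "ry": 0, "rz": 0, "dx": 0, "dy": 0, "dz": -25, "gripper": 1},
  {"rx": 0, "ry": 0, "rz": 0, "dx": 0, "dy": 0, "dz": -25, "gripper": 1},
  {"rx": 0, "ry": 0, "rz": 0, "dx": 0, "dy": 0, "dz": -20, "gripper": 1},
  {"rx": 0, "ry": 0, "rz": 10, "dx": 0, "dy": 0, "dz": 0, "gripper": 1},
  {"rx": 0, "ry": 0, "rz": 10, "dx": 0, "dy": 0, "dz": 0, "gripper": 1},
  {"rx": 0, "ry": 0, "rz": 10, "dx": 0, "dy": 0, "dz": 0, "gripper": 1},
  {"rx": 0, "ry": 0, "rz": 10, "dx": 0, "dy": 0, "dz": 0, "gripper": 1},
  {"rx": 0, "ry": 0, "rz": 10, "dx": 0, "dy": 0, "dz": 0, "gripper": 1},
  {"rx": 0, "ry": 0, "rz": 10, "dx": 0, "dy": 0, "dz": 0, "gripper": 1},
  {"rx": 0, "ry": 0, "rz": 10, "dx": 0, "dy": 0, "dz": 0, "gripper": 1},
  {"rx": 0, "ry": 0, "rz": 10, "dx": 0, "dy": 0, "dz": 0, "gripper": 1},
  {"rx": 0, "ry": 0, "rz": 10, "dx": 0, "dy": 0, "dz": 0, "gripper": 1},
  {"rx": 0, "ry": 0, "rz": 0, "dx": 0, "dy": 0, "dz": 0, "gripper": 1},
  {"rx": 0, "ry": 0, "rz": 0, "dx": 0, "dy": 0, "dz": 0, "gripper": 1},
])

```text
clock: 23.02
tcp_pos: [0.5539, -0.0316, 0.1236]
orientation: [1.986, 2.43, 0.002]
contact_force: [-0.4, 1.0, -0.8]
grip_width: 0.0857
gripper_force: 0.0
```

Run:
```python
from h import *
p=r.get_obs(); R,_=cv2.Rodrigues(p["orientation"]); print(p["tcp_pos"],p["joints"],p["grip_width"],R.round(4),"yaw of tool y",np.degrees(np.arctan2(R[1,1],R[0,1])))
f=r.grab_frame("wrist"); cv2.imwrite("pics/w6f.png",f)
hsv=cv2.cvtColor(f,cv2.COLOR_BGR2HSV); m=cv2.inRange(hsv,(100,120,60),(125,255,255)); 
n,l,s,c=cv2.connectedComponentsWithStats(m); i=1+np.argmax(s[1:,4]); print(s[i],c[i])
print(proj("wrist",[[.554,-.032,.05]]), cv2.minAreaRect(np.argwhere(l==i)[:,::-1].astype(np.float32)))
```

```text
[ 0.55386579 -0.03160246  0.1236332 ] [-0.20974467  0.44572007  0.19420496  1.97007796 -0.12262452  0.73363794
  0.25743477] 0.08572269674935133 [[-0.1992  0.98    0.0033]
 [ 0.98    0.1992 -0.0012]
 [-0.0018  0.003  -1.    ]] yaw of tool y 11.489351909999371
[ 300  159   38  116 2951] [318.73398848 218.3205693 ]
[[318.98050164 229.39306379]] ((318.5, 216.5), (115.0, 37.0), 90.0)
```

The block stands where expected and is aligned with the tool. Descending and gripping its broad faces.

Call:
step_arm([
  {"rx": 0, "ry": 0, "rz": 0, "dx": 0, "dy": 0, "dz": 20, "gripper": 1},
  {"rx": 0, "ry": 0, "rz": 0, "dx": 0, "dy": 0, "dz": 20, "gripper": 1},
  {"rx": 0, "ry": 0, "rz": 0, "dx": 0, "dy": 0, "dz": 20, "gripper": 1},
  {"rx": 0, "ry": 0, "rz": 0, "dx": 0, "dy": 0, "dz": 20, "gripper": 1},
  {"rx": 0, "ry": 0, "rz": 0, "dx": 0, "dy": 0, "dz": 2, "gripper": 1},
  {"rx": 0, "ry": 0, "rz": 0, "dx": 0, "dy": 0, "dz": 0, "gripper": -1},
  {"rx": 0, "ry": 0, "rz": 0, "dx": 0, "dy": 0, "dz": 0, "gripper": -1},
  {"rx": 0, "ry": 0, "rz": 0, "dx": 0, "dy": 0, "dz": 0, "gripper": -1},
  {"rx": 0, "ry": 0, "rz": 0, "dx": 0, "dy": 0, "dz": 0, "gripper": -1},
  {"rx": 0, "ry": 0, "rz": 0, "dx": 0, "dy": 0, "dz": 0, "gripper": -1},
  {"rx": 0, "ry": 0, "rz": 0, "dx": 0, "dy": 0, "dz": 0, "gripper": -1},
  {"rx": 0, "ry": 0, "rz": 0, "dx": 0, "dy": 0, "dz": 0, "gripper": -1},
  {"rx": 0, "ry": 0, "rz": 0, "dx": 0, "dy": 0, "dz": 0, "gripper": -1},
], grip_force=30)

```text
clock: 24.7
tcp_pos: [0.5543, -0.0319, 0.0417]
orientation: [1.99, 2.426, 0.002]
contact_force: [-0.4, 0.2, 7.4]
grip_width: 0.0219
gripper_force: 32.6
```

Call:
step_arm([
  {"rx": 0, "ry": 0, "rz": 0, "dx": 0, "dy": 0, "dz": -10, "gripper": -1},
  {"rx": 0, "ry": 0, "rz": 0, "dx": 0, "dy": 0, "dz": -25, "gripper": -1},
  {"rx": 0, "ry": 0, "rz": 0, "dx": 0, "dy": 0, "dz": -30, "gripper": -1},
  {"rx": 0, "ry": 0, "rz": 0, "dx": 0, "dy": 0, "dz": -30, "gripper": -1},
  {"rx": 0, "ry": 0, "rz": 0, "dx": -20, "dy": -17, "dz": 0, "gripper": -1},
  {"rx": 0, "ry": 0, "rz": 0, "dx": -25, "dy": -21, "dz": 0, "gripper": -1},
  {"rx": 0, "ry": 0, "rz": 0, "dx": -25, "dy": -21, "dz": 0, "gripper": -1},
  {"rx": 0, "ry": 0, "rz": 0, "dx": -25, "dy": -21, "dz": 0, "gripper": -1},
  {"rx": 0, "ry": 0, "rz": 0, "dx": -25, "dy": -21, "dz": 0, "gripper": -1},
  {"rx": 0, "ry": 0, "rz": 0, "dx": -25, "dy": -21, "dz": 0, "gripper": -1},
  {"rx": 0, "ry": 0, "rz": 0, "dx": -25, "dy": -21, "dz": 0, "gripper": -1},
  {"rx": 0, "ry": 0, "rz": 0, "dx": -14, "dy": -11, "dz": 0, "gripper": -1},
  {"rx": 0, "ry": 0, "rz": 0, "dx": 0, "dy": 0, "dz": 0, "gripper": -1},
  {"rx": 0, "ry": 0, "rz": 0, "dx": 0, "dy": 0, "dz": 0, "gripper": -1},
  {"rx": 0, "ry": 0, "rz": 0, "dx": 0, "dy": 0, "dz": 0, "gripper": -1},
])

```text
clock: 26.58
tcp_pos: [0.4393, -0.2413, 0.1362]
orientation: [1.988, 2.429, 0.002]
contact_force: [-0.2, 0.8, 0.0]
grip_width: 0.0217
gripper_force: 31.6
```

Run:
```python
from h import *
p=r.get_obs(); R,_=cv2.Rodrigues(p["orientation"]); print(p["tcp_pos"],p["joints"],p["grip_width"],R.round(4),"yaw of tool y",np.degrees(np.arctan2(R[1,1],R[0,1])))
f=r.grab_frame("wrist"); cv2.imwrite("pics/w7f.png",f)
cv2.imwrite("pics/top7.png",r.grab_frame("top"))
a=np.radians(11.15); X=np.array([np.cos(a),np.sin(a),0]); Y=np.array([-np.sin(a),np.cos(a),0]); o=np.array([.4946,-.2317,0])
pts=[o+X*x+Y*y+[0,0,.062] for x in(-.095,-.028,.028,.095) for y in(-.042,.042)]
g=cv2.resize(f,(800,500),interpolation=cv2.INTER_CUBIC)
for q in proj("wrist",pts): print(q.round(1)); cv2.circle(g,tuple(int(v) for v in q*1.25),3,(255,0,255),1)
cv2.imwrite("pics/w7.png",g)
```

```text
[ 0.43931019 -0.24125102  0.13616172] [ 0.16765473  0.35413755  0.25374396  2.08734102 -0.13382612  0.71188399
  0.70640632] 0.02173369665060112 [[-0.1975  0.9803  0.0029]
 [ 0.9803  0.1975 -0.0011]
 [-0.0017  0.0026 -1.    ]] yaw of tool y 11.392473066239283
[256.6 291.8]
[248.9 159.7]
[363.8 292. ]
[370.6 160.1]
[453.3 292.3]
[472.4 160.4]
[560.6 292.7]
[594.5 160.8]
```

View pics/w7.png

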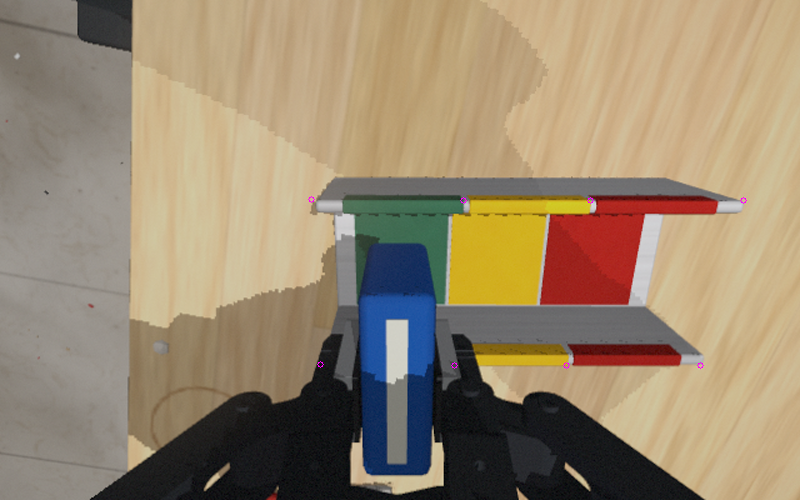

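The tray's edges match the overlaid prediction to about 1 mm, and the block hangs straight above the green field. Shifting 1 mm and lowering.

Call:
step_arm([
  {"rx": 0, "ry": 0, "rz": 0, "dx": -1, "dy": 0, "dz": 20, "gripper": -1},
  {"rx": 0, "ry": 0, "rz": 0, "dx": 0, "dy": 0, "dz": 15, "gripper": -1},
  {"rx": 0, "ry": 0, "rz": 0, "dx": 0, "dy": 0, "dz": 10, "gripper": -1},
  {"rx": 0, "ry": 0, "rz": 0, "dx": 0, "dy": 0, "dz": 10, "gripper": -1},
  {"rx": 0, "ry": 0, "rz": 0, "dx": 0, "dy": 0, "dz": 10, "gripper": -1},
  {"rx": 0, "ry": 0, "rz": 0, "dx": 0, "dy": 0, "dz": 10, "gripper": -1},
  {"rx": 0, "ry": 0, "rz": 0, "dx": 0, "dy": 0, "dz": 9, "gripper": -1},
  {"rx": 0, "ry": 0, "rz": 0, "dx": 0, "dy": 0, "dz": 2, "gripper": -1},
  {"rx": 0, "ry": 0, "rz": 0, "dx": 0, "dy": 0, "dz": 0, "gripper": -1},
])

```text
clock: 27.8
tcp_pos: [0.4391, -0.2435, 0.0501]
orientation: [1.991, 2.427, 0.001]
contact_force: [-0.5, 0.7, -1.2]
grip_width: 0.0215
gripper_force: 31.6
```

Call:
step_arm([
  {"rx": 0, "ry": 0, "rz": 0, "dx": 0, "dy": 0, "dz": 1, "gripper": -1},
  {"rx": 0, "ry": 0, "rz": 0, "dx": 0, "dy": 0, "dz": 0.5, "gripper": -1},
  {"rx": 0, "ry": 0, "rz": 0, "dx": 0, "dy": 0, "dz": 0, "gripper": -1},
])

```text
clock: 28.18
tcp_pos: [0.4392, -0.2434, 0.0488]
orientation: [1.99, 2.427, 0.001]
contact_force: [0.4, -0.1, -0.3]
grip_width: 0.0217
gripper_force: 31.6
```

Call:
step_arm([
  {"rx": 0, "ry": 0, "rz": 0, "dx": 0, "dy": 0, "dz": 1, "gripper": -1},
  {"rx": 0, "ry": 0, "rz": 0, "dx": 0, "dy": 0, "dz": 0.5, "gripper": -1},
  {"rx": 0, "ry": 0, "rz": 0, "dx": 0, "dy": 0, "dz": 0, "gripper": -1},
])

```text
clock: 28.55
tcp_pos: [0.4393, -0.2435, 0.0477]
orientation: [1.99, 2.426, 0.001]
contact_force: [-1.9, 0.8, 6.8]
grip_width: 0.0216
gripper_force: 32.6
```

Call:
step_arm([
  {"rx": 0, "ry": 0, "rz": 0, "dx": 0, "dy": 0, "dz": 0, "gripper": 0.2},
  {"rx": 0, "ry": 0, "rz": 0, "dx": 0, "dy": 0, "dz": 0, "gripper": 0.2},
  {"rx": 0, "ry": 0, "rz": 0, "dx": 0, "dy": 0, "dz": 0, "gripper": 0.2},
  {"rx": 0, "ry": 0, "rz": 0, "dx": 0, "dy": 0, "dz": 0, "gripper": 0.2},
  {"rx": 0, "ry": 0, "rz": 0, "dx": 0, "dy": 0, "dz": -10, "gripper": 0.2},
  {"rx": 0, "ry": 0, "rz": 0, "dx": 0, "dy": 0, "dz": -20, "gripper": 0.2},
  {"rx": 0, "ry": 0, "rz": 0, "dx": 0, "dy": 0, "dz": -25, "gripper": 0.2},
  {"rx": 0, "ry": 0, "rz": 0, "dx": 0, "dy": 0, "dz": -30, "gripper": 0.2},
  {"rx": 0, "ry": 0, "rz": 0, "dx": 0, "dy": 0, "dz": -30, "gripper": 0.2},
  {"rx": 0, "ry": 0, "rz": 0, "dx": 0, "dy": 0, "dz": -30, "gripper": 0.2},
  {"rx": 0, "ry": 0, "rz": 0, "dx": 0, "dy": 0, "dz": 0, "gripper": 0.2},
  {"rx": 0, "ry": 0, "rz": 0, "dx": 0, "dy": 0, "dz": 0, "gripper": 0.2},
])

```text
clock: 30.05
tcp_pos: [0.4384, -0.243, 0.192]
orientation: [1.99, 2.427, 0.001]
contact_force: [0.3, -0.7, 0.2]
grip_width: 0.0512
gripper_force: 0.0
```

Run:
```python
from h import *
p=r.get_obs(); print(p["tcp_pos"],p["grip_width"],p["contact_force"])
f=r.grab_frame("wrist"); cv2.imwrite("pics/w8f.png",f)
hsv=cv2.cvtColor(f,cv2.COLOR_BGR2HSV); m=cv2.inRange(hsv,(100,120,60),(125,255,255)); m=cv2.morphologyEx(m,cv2.MORPH_CLOSE,np.ones((9,9)))
n,l,s,c=cv2.connectedComponentsWithStats(m); i=1+np.argmax(s[1:,4]); print(s[i],c[i])
a=np.radians(11.15); X=np.array([np.cos(a),np.sin(a),0]); Y=np.array([-np.sin(a),np.cos(a),0]); o=np.array([.4946,-.2317,0])
P=[o+X*(-.056+x)+Y*y+[0,0,z] for z in(.056,.006) for x in(-.011,.011) for y in(-.032,.032)]
print("expected corners (top4,bottom4)",proj("wrist",P).round(1).tolist())
```

```text
[ 0.43837212 -0.24304856  0.19204391] 0.05122367941070794 [ 0.3464801  -0.68961836  0.20464494]
[ 304  150   30   84 1770] [318.43446328 190.5180791 ]
expected corners (top4,bottom4) [[306.4, 235.0], [305.7, 153.6], [334.7, 235.0], [336.3, 153.6], [308.0, 212.2], [307.5, 141.8], [332.2, 212.3], [333.4, 141.9]]
```

The block stands upright on the green field within about 2 mm of the expected outline, and the gripper is clear.

```bash
python3 -c "
from bench import r
print(r.hand_in())"
```

```text
the job is handed in; nothing more can be done
None
```

The brake firmed up at about 10 N, which left the pointer at about 0.28 rad: green, just under the yellow border and close enough that either colour counts. The blue block now stands across the tray on the green field, and the job was handed in at about 30 s.

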